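# Wedge the amber bottle tight in the bench clamp

### The job

Clamp the amber bottle that stands in the bench clamp: slide the steel jaw up to it, then drive the orange wedge tip first, flat on the base plate, into the gap between the blue backstop and the jaw. Push on the wedge's thick end until a firm push of about 15 N moves it no further, so that when you let go it stays stuck, the bottle is held tight and upright and the red sprung pad stays pressed back; do not crush the bottle, and leave the other things on the bench where they are.

Things in the scene. Friction and masses are not known exactly. Their poses are not given: they have to be found in the camera images.
- clamp: Fixed bench clamp. Axes: +y the wedge's drive direction, +x from the blue backstop across the gap to jaw, bottle, red pad. Aluminium base plate: top 16 mm above the bench (origin on the bench), x -107 to 97 mm, y -130 to 75. Backstop: flat face at x -70, y -30 to 30, 30 mm thick, 34 mm high above the plate. Bottle axis near x 3, y 0; blue pad block behind the pad, 50 mm high.
- gap_mouth (a point): Where the wedge gap begins: on top of the base plate, at the foot of the backstop face's end (clamp x -70, y -30 mm). Axes as the clamp. Jaw fully back, the mouth is 11 mm wide along x; with jaw, bottle and pad just touching it is 17 to 22 mm (the pad block is bolted on differently each time). The jaw side slants 1:6 like the wedge: the gap is 10 mm narrower at its far end, 60 mm along y.
- jaw_post (a point): Centre of the black upright post (12 mm diameter, from 34 to 66 mm above the base plate, this point at 50) on the steel sliding jaw. The jaw (34 mm high, 60 mm along y) slides along the clamp's x only, with about 1 N of friction; it starts 0 to 3 mm from fully back. Post centre: 14 mm beyond the jaw's face at the mouth in x, 30 mm from the mouth in y. Axes as the clamp.
- bottle_center (a point): Amber glass bottle with white cap, 56 mm diameter, 78 mm tall, about 0.2 kg, standing loose on the base plate between the jaw and pad; this point is on its axis, half-way up. It breaks if squeezed with more than 45 N.
- pad (a joint): How far (m) the red sprung pad (50 mm wide, on the far side of the bottle from the jaw) is pressed back into its blue block (50 mm high): 0 = out, stop at 0.009; the spring takes about 5 N per mm.
- wedge_tab (a point): Centre of the grip tab on top of the orange wedge's thick end: 14 mm thick along x, 24 mm along y, from 26 to 66 mm above the wedge's underside; this point is 46 mm above the underside, 96 mm behind the tip, 24 mm ahead of the flat butt end. Wedge axes: +y points to the tip; the straight face (goes along the backstop) is 14 mm from this point on the -x side, the slanted face on +x.
- wedge_tip (a point): Middle of the wedge's 12 mm wide tip face, 13 mm above its underside; axes as wedge_tab. The wedge is 120 mm long, 26 mm high, 12 mm thick at the tip and 32 mm at the butt (1:6), about 0.1 kg, slippery plastic (friction on the clamp about 0.3, so it stays stuck); it starts lying flat on the bench.
- spare_bottle: Bystander: a larger closed amber bottle, 64 mm diameter, origin at its base.
- beaker: Bystander: glass beaker, 72 mm diameter, 90 mm tall, origin at its base.
- dish: Bystander: flat white weighing dish, 64 mm diameter, 16 mm high, origin at its base.
- cap: Bystander: loose white cap ring, 42 mm diameter, 18 mm high, origin at its base.
- spatula: Bystander: spatula 180 mm long, lying flat.
- pot: Bystander: white pot with blue lid, 60 mm diameter, 75 mm tall, origin at its base.
Mind the look-alikes: they are no part of the job. What is meant by the part that bears wedge_tab is not yellow, and is the smaller of those in its own colour.

How it is judged:
By the outcome, as a careful person would: the job done as asked, in the order asked, and still so for the second after the job is handed in, with the robot touching nothing.
It also fails if it takes over 72 s, if anything falls off the work surface, if the arm or the gripper's body presses on something with over 40 N, if the wrist force passes 120 N, or if a joint passes its speed limit or range.

### The arm

A 7-joint arm with a two-finger parallel gripper is mounted at the origin on the work surface. World frame = base frame: x ahead of the robot, y to its left, z up, the work surface at z = 0. Lengths are in m, angles in degrees, forces in N, time in s.
With the tool pointing down it reaches from about 0.4 to 0.85 m from the base axis. Payload 6.9 kg.
Tool frame: the origin (TCP) lies midway between the tips of the shut fingers; the grasp point (between the pads) lies 19 mm behind it (manip.tcp_to_grasp is the distance from the TCP to the grasp point, in m); y points along the fingers, z is the direction in which the jaws open and shut, and the axes are right-handed (so a half turn about y gives the same grasp; the last joint's range is limited). The gripper opens to 85 mm and grips with 20 to 120 N. Pads are 22 mm wide; open, the fingers measure 114 mm over their backs; the gripper's body (76 mm by 85 mm) begins 54 mm behind the grasp point. The pads swing forward as they close: fully open they stand 13 mm farther back than shut.
Start: joints at [80.93, 29.078, -13.613, 85.955, 7.202, 65.827, -8.869], TCP at [0.163, -0.603, 0.231] pointing down, gripper open.
Joint ranges: [-176.47, 176.47], [-13.61, 117.27], [-81.72, 77.17], [0.22, 143.17], [-87.28, 267.28], [10, 112.55], [-165.47, 165.47]. Speed limits (degrees/s): [136.94, 136.94, 180, 180, 180, 180, 180].

### API

Orientations are given as [roll, pitch, yaw] about the fixed x, y, z axes, in that order (R = Rz(yaw) Ry(pitch) Rx(roll)).
In Python, from plant import manip gives the robot as it stands. The module is installed in compiled form; this text tells all that it offers.
- The arm moves only by the tool play_rows, never from a script. Its argument "steps" is a list that holds one entry, the list of rows, each a list of 6 numbers: the shift along the tool's x, y, z in m, then the turn, a rotation vector about the tool's x, y, z in degrees. A call has 1 to 10 rows; each row shifts and turns the commanded pose from where the row before left it, along the tool's axes as they then stand; what a row does not reach is not made up. A row lasts 1/12 s, in which the tool goes at most 41.7 mm and 7.16 degrees, less where a joint would pass 70% of its speed; a pose out of reach is approached as far as the arm can. A call with a gripper value outside its range is refused whole. "grip" is the gripper's target within -1 to 1 (shut at 1, half-way at 0, fully open at -1), set as the call begins (left out, the last holds). The fingers move at their own pace and stop on an object; "squeeze" is the grip in N (left out, the last holds). Time passes only in rows, so rows that do not move let the fingers close. It gives the time, the measured TCP pose, the force and the opening at its end, in the units of the state.
- manip.read_state(): the state, without advancing time (a new reading comes with each control period).
- manip.grab_frame(name): name is "scene" or "side" or "wrist"; returns a dict with "image" (384x512x3 uint8, red, green, blue), "K" (3x3 intrinsics, pixels), "pose" (4x4, takes a point from camera to world coordinates); the wrist camera has in their place "tool_from_camera" (4x4, takes a point from camera to tool coordinates, whose origin is the TCP and whose axes are the tool frame's). Camera axes: x right, y up, looking along -z (the intrinsics and any distortion apply to the point x, -y, -z); pixel columns grow to the right and rows downward; lengths in m; the calibration is good to about 2 mm. The wrist camera is an equidistant fisheye: a pixel r from the principal point sees the ray r / f radians off the axis. A picture is of the moment at which its call begins: read the wrist's pose just before it. There is no depth.
- manip.close_job(): hands the job in, once; it reports no verdict.
The state is a dict: "t": time; "qpos": joint angles; "joint_velocities": joint speeds; "effort": joint torques, N m; "tcp_pos": TCP position; "ee_rot": TCP orientation; "ft_force": force on the tool from outside, world axes, zero at the start; "ft_torque": the same for the moment, N m; "finger_gap": finger opening in m.
Only numpy, scipy, OpenCV 4.12 (cv2) and the standard library are available. Lean on these libraries where they do the work, as an engineer would, in place of code of your own. Each camera call takes 0.05 s, during which the arm holds its last target. There are 200 camera calls.

## Working session

There is one attempt and no reset: what is moved stays moved. The work goes in short steps, Python scripts to look and compute and a tool call to move; the robot and the scene stay as the last step left them, time stands still between calls to the robot, and variables do not carry over. Pictures are saved under pics/ and viewed, about 8 in all and at most 12, crops included, and the job is handed in when it is done.

Besides the shell and the picture viewer there is one more tool, called after "Request:" as name([rows], argument=value, ...), one row to a line, values as JSON. play_rows: Moves the arm, as the interface text tells. Its arguments: {"type":"object","properties":{"steps":{"type":"array","items":{"type":"array","items":{"type":"array","items":{"type":"number"}}}},"grip":{"type":"number"},"squeeze":{"type":"number"}},"required":["steps"]}

```bash
mkdir -p pics; cat > h.py <<'E'
import numpy as np, cv2
from plant import manip
from scipy.spatial.transform import Rotation as R
def grab(n,f=None):
    s=manip.read_state(); d=manip.grab_frame(n)
    if f: cv2.imwrite('pics/'+f,d['image'][...,::-1])
    if 'pose' not in d:
        T=np.eye(4); T[:3,:3]=R.from_euler('xyz',s['ee_rot'],degrees=True).as_matrix(); T[:3,3]=s['tcp_pos']
        d['pose']=T@d['tool_from_camera']; d['fish']=True
    return d
def ray(d,u,v):
    K=d['K']; x=(u-K[0,2])/K[0,0]; y=(v-K[1,2])/K[1,1]
    if d.get('fish'):
        r=np.hypot(x,y); k=np.sin(r)/r if r>1e-9 else 1; p=np.array([x*k,-y*k,-np.cos(r)])
    else: p=np.array([x,-y,-1.])
    P=np.array(d['pose']); v=P[:3,:3]@p; return P[:3,3],v/np.linalg.norm(v)
def onz(d,u,v,z):
    o,r=ray(d,u,v); return o+r*(z-o[2])/r[2]
def proj(d,p):
    P=np.array(d['pose']); c=P[:3,:3].T@(np.array(p)-P[:3,3]); K=d['K']; x,y,z=c[0],-c[1],-c[2]
    if d.get('fish'):
        q=np.hypot(x,y); t=np.arctan2(q,z); x,y=x/q*t,y/q*t
    else: x,y=x/z,y/z
    return K[0,0]*x+K[0,2],K[1,1]*y+K[1,2]
def tri(d1,p1,d2,p2):
    o1,r1=ray(d1,*p1); o2,r2=ray(d2,*p2)
    A=np.c_[r1,-r2]; s=np.linalg.lstsq(A,o2-o1,rcond=None)[0]
    a=o1+r1*s[0]; b=o2+r2*s[1]; return (a+b)/2,np.linalg.norm(a-b)
E
python3 - <<'E'
from h import *
print(manip.read_state(), manip.tcp_to_grasp)
ims=[]
for n in ['scene','side','wrist']:
    d=grab(n,n+'0.png'); print(n,d['K'].tolist() if hasattr(d['K'],'tolist') else d['K'],np.round(d['pose'],3).tolist(),d.keys())
E
```

```text
{'t': 0.0, 'qpos': array([ 80.93028145,  29.12534461, -13.61036344,  86.01014104,
         7.20402153,  65.82585479,  -8.86874465]), 'joint_velocities': array([ 0.08957263,  0.04016743,  0.03310948, -0.00328627, -0.0885924 ,
        0.04200142, -0.01674611]), 'effort': array([ 2.84054595e-04, -6.20582128e+01, -2.18644425e+00, -2.49647856e+01,
        1.28136066e-02,  1.19000734e-02,  1.52783241e-05]), 'tcp_pos': array([ 0.16276069, -0.60290914,  0.23042387]), 'ee_rot': array([-9.01021515e+01, -3.09332059e-03, -1.64881920e+02]), 'ft_force': array([0.75713516, 0.8135009 , 0.64516291]), 'ft_torque': array([-0.05528427,  0.05090546, -0.00214803]), 'finger_gap': 0.08523248646913066} 0.0187
scene [[373.35321843678884, 0.0, 253.94333658452453], [0.0, 373.35321843678884, 191.7310264347713], [0.0, 0.0, 1.0]] [[0.621, -0.546, 0.562, 1.239], [0.784, 0.44, -0.438, -0.545], [-0.008, 0.713, 0.701, 0.907], [0.0, 0.0, 0.0, 1.0]] dict_keys(['image', 'K', 'pose'])
side [[388.92007076520423, 0.0, 247.54293327334835], [0.0, 388.92007076520423, 194.18896065626384], [0.0, 0.0, 1.0]] [[-0.866, 0.316, -0.387, 0.08], [-0.499, -0.562, 0.66, 0.805], [-0.009, 0.765, 0.644, 0.875], [0.0, 0.0, 0.0, 1.0]] dict_keys(['image', 'K', 'pose'])
wrist [[297.3186396354542, 0.0, 254.93192480436838], [0.0, 297.3186396354542, 186.78103414237086], [0.0, 0.0, 1.0]] [[0.26, 0.919, 0.297, 0.239], [-0.966, 0.248, 0.079, -0.582], [-0.001, -0.307, 0.952, 0.372], [0.0, 0.0, 0.0, 1.0]] dict_keys(['image', 'K', 'tool_from_camera', 'pose', 'fish'])
```

```bash
cd pics; python3 - <<'E'
import cv2,numpy as np
a=[cv2.imread(n+'0.png') for n in('scene','side')]
cv2.imwrite('a1.png',cv2.resize(a[0],(800,600),interpolation=cv2.INTER_CUBIC));cv2.imwrite('a2.png',cv2.resize(a[1],(800,600),interpolation=cv2.INTER_CUBIC))
E
```

```text
(no output)
```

View pics/a1.png

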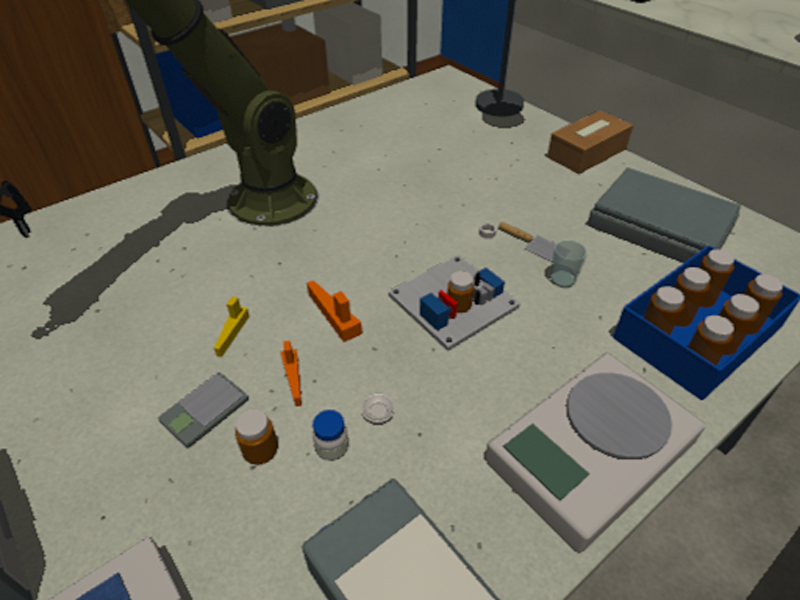

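View pics/a2.png

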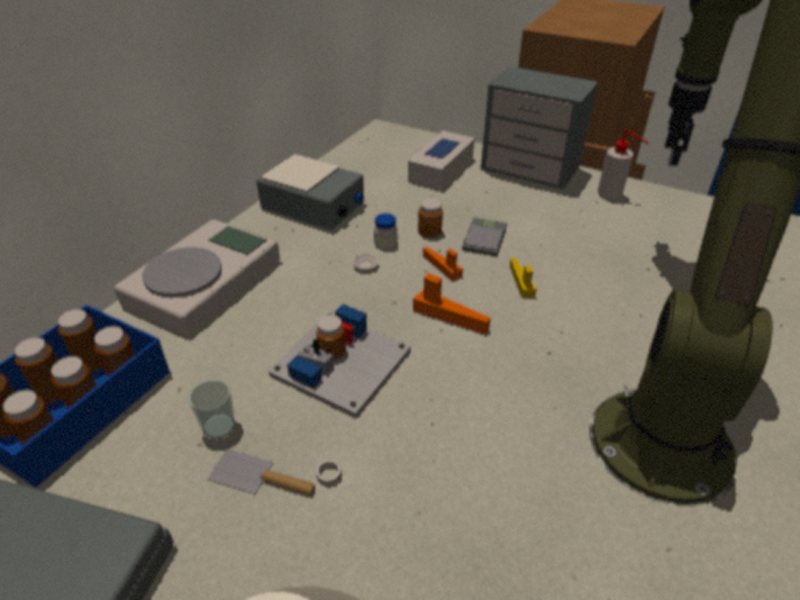

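Two pictures viewed. Wedge candidates in the 800-px scene picture are big orange (335,310), small orange (290,372) and yellow (232,326). By the description, the small orange one is the target. The clamp is at (455,300), with the backstop at (488,280), the pad block at (435,310), and the empty drive side of the plate towards the robot.

```bash
python3 - <<'E'
from h import *
S=grab('scene');D=grab('side')
def blobs(d,lo,hi,amin=15):
    h=cv2.cvtColor(d['image'],cv2.COLOR_RGB2HSV); m=cv2.inRange(h,lo,hi)
    n,l,st,c=cv2.connectedComponentsWithStats(m); return [(st[i].tolist(),np.round(c[i],1).tolist()) for i in range(1,n) if st[i][4]>amin]
for n,d in(('scene',S),('side',D)):
    print(n,'or',blobs(d,(6,200,120),(13,255,255)))
    print('red',blobs(d,(0,180,90),(4,255,255),6),blobs(d,(175,180,90),(180,255,255),6))
    print('blue',blobs(d,(100,120,50),(115,255,255)))
a=S['image'][155:230,235:345]; b=D['image'][140:270,165:325]
A=cv2.resize(a,(800,545),interpolation=cv2.INTER_CUBIC)
cv2.imwrite('pics/b.png',A[...,::-1])
B=cv2.resize(D['image'][150:270,165:325],(800,600),interpolation=cv2.INTER_CUBIC); cv2.imwrite('pics/b2.png',B[...,::-1])
E
```

```text
scene or [([197, 180, 34, 32, 293], [212.6, 195.3]), ([182, 219, 5, 6, 23], [183.5, 221.6]), ([180, 225, 12, 30, 179], [187.0, 239.5])]
red [([281, 186, 11, 10, 39], [286.4, 190.5])] []
blue [([282, 0, 44, 52, 1765], [303.8, 21.4]), ([100, 33, 42, 55, 1011], [119.6, 63.1]), ([393, 157, 119, 99, 3285], [445.0, 212.2]), ([306, 172, 17, 18, 129], [314.7, 179.4]), ([269, 188, 19, 23, 201], [279.0, 197.4]), ([200, 263, 20, 19, 308], [209.8, 271.9]), ([50, 367, 33, 17, 281], [68.7, 377.9])]
side or [([272, 159, 18, 16, 66], [280.9, 165.7]), ([272, 176, 10, 5, 30], [276.5, 178.0]), ([265, 187, 11, 8, 34], [269.6, 190.7]), ([281, 190, 32, 16, 158], [295.1, 198.2])]
red [([403, 84, 6, 4, 7], [405.4, 85.7]), ([394, 90, 8, 4, 23], [397.5, 91.5]), ([219, 207, 5, 4, 13], [221.0, 208.6])] []
blue [([275, 91, 15, 8, 48], [282.3, 94.8]), ([227, 123, 5, 6, 23], [228.8, 125.3]), ([241, 137, 12, 9, 90], [246.4, 141.0]), ([0, 196, 102, 100, 837], [52.9, 247.0]), ([216, 196, 18, 11, 108], [224.2, 200.6]), ([26, 208, 11, 10, 29], [31.0, 212.7]), ([0, 227, 9, 7, 21], [4.3, 230.5]), ([185, 229, 20, 13, 152], [194.4, 234.6])]
```

View pics/b.png

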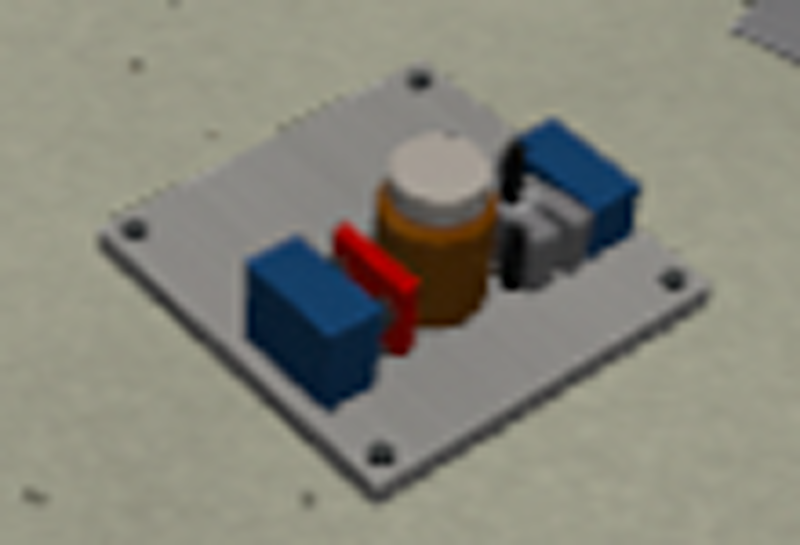

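View pics/b2.png

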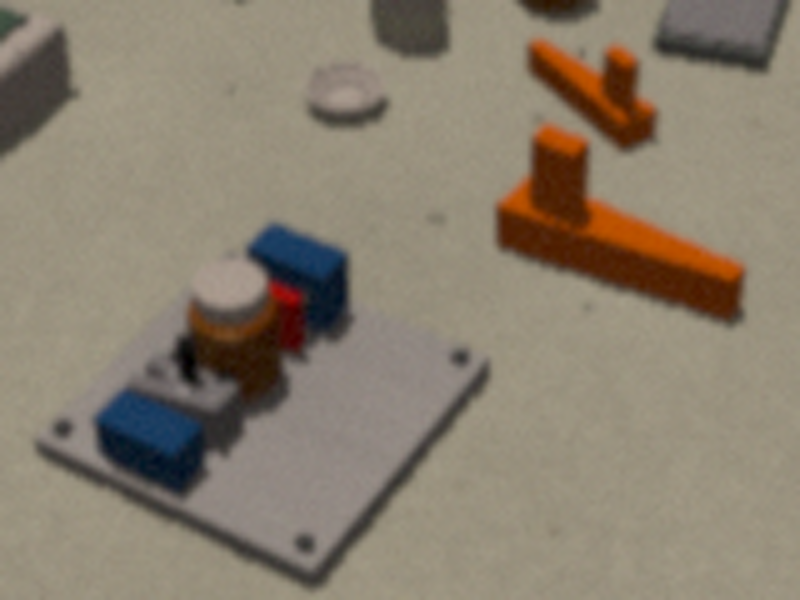

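Pictures 3 and 4 are close crops.
- Scene crop: plate corners at (102,240), (420,65), (710,293) and (378,497), post at (512,170).
- Side crop: the small orange wedge lies at (590,95), with its tip at (535,48) and butt at (640,135). Next to it is the clearly bigger orange wedge, the look-alike.

```bash
cat > fit.py <<'E'
from h import *
from scipy.optimize import least_squares
E
python3 - <<'E'
from h import *
S=grab('scene');D=grab('side')
s=lambda x,y:((x+.5)/7.273-.5+235,(y+.5)/7.273-.5+155)
t=lambda x,y:((x+.5)/5-.5+165,(y+.5)/5-.5+150)
print('scene screws L T R B',[np.round(onz(S,*s(*p),.016)[:2],4) for p in[(135,230),(420,80),(673,280),(380,455)]])
print('scene corners',[np.round(onz(S,*s(*p),.016)[:2],4) for p in[(102,240),(420,65),(710,293),(378,497)]])
print('side screws',[np.round(onz(D,*t(*p),.016)[:2],4) for p in[(63,428),(305,543),(460,357)]])
print('side corners',[np.round(onz(D,*t(*p),.016)[:2],4) for p in[(38,440),(315,580),(490,362)]])
print('post top', tri(S,s(512,145),D,t(187,340)), onz(S,*s(512,147),.082),onz(D,*t(187,341),.082))
print('cap', onz(S,*s(440,160),.094),onz(D,*t(230,285),.094))
# small wedge ; tab top centre z .066, butt top
print('tab top side',onz(D,*t(621,53),.066),' scene',onz(S,183.5,219,.066))
print('tip top side',onz(D,*t(537,43),.026),'bot',onz(D,*t(533,65),.0))
print('butt', onz(D,*t(628,125),.026),onz(D,*t(655,107),.026))
a=S['image'][210:265,170:205]; cv2.imwrite('pics/c.png',cv2.resize(a,(385,605)[:2] if 0 else (380,597),interpolation=cv2.INTER_CUBIC)[...,::-1])
W=grab('wrist','w1.png')
E
```

```text
scene screws L T R B [array([0.5016, 0.0262]), array([0.5058, 0.2055]), array([0.6849, 0.2002]), array([0.6805, 0.0214])]
scene corners [array([0.4972, 0.0098]), array([0.4972, 0.2134]), array([0.7016, 0.2073]), array([0.6979, 0.0046])]
side screws [array([0.686 , 0.1996]), array([0.5084, 0.2038]), array([0.5051, 0.0262])]
side corners [array([0.693 , 0.2151]), array([0.489 , 0.2238]), array([0.4864, 0.0208])]
post top (array([0.6198101 , 0.15219821, 0.08170139]), np.float64(0.0009073521674534187)) [0.62066378 0.15071367 0.082     ] [0.61945077 0.15345014 0.082     ]
cap [0.6158406  0.10970311 0.094     ] [0.6168831 0.1105481 0.094    ]
tab top side [ 0.53129162 -0.25953035  0.066     ]  scene [ 0.52375719 -0.25638327  0.066     ]
tip top side [ 0.6148434  -0.29295733  0.026     ] bot [ 6.20368996e-01 -2.98761275e-01 -1.11022302e-16]
butt [ 0.51077837 -0.2334591   0.026     ] [ 0.50289215 -0.26265621  0.026     ]
```

View pics/w1.png

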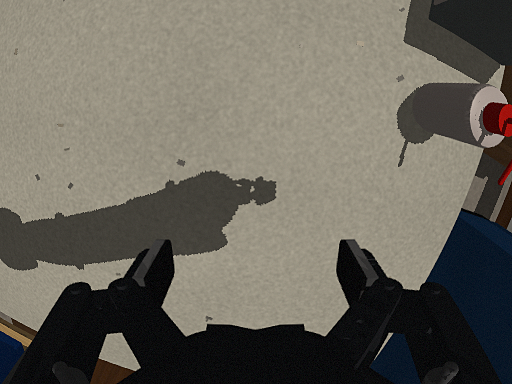

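Picture 5 (wrist) shows only bare bench and the robot's shadow. I'll move over the small wedge for a close look, then go to the clamp.

Request:
play_rows([
  [[-0.037,0.003,-0.017,0,0,0],[-0.037,0.003,-0.017,0,0,0],[-0.037,0.003,-0.017,0,0,0],[-0.037,0.003,-0.017,0,0,0],[-0.037,0.003,-0.017,0,0,0],[-0.037,0.003,-0.017,0,0,0],[-0.037,0.003,-0.017,0,0,0],[-0.037,0.003,-0.017,0,0,0],[-0.037,0.003,-0.017,0,0,0],[-0.037,0.003,-0.017,0,0,0]],
])

```text
t: 1.23
tcp_pos: [0.4771, -0.3413, 0.2014]
ee_rot: [-90.0, 0.0, -164.9]
ft_force: [0.3, -0.7, 0.4]
finger_gap: 0.0855
```

Request:
play_rows([
  [[-0.033,0.002,-0.016,0,0,0],[-0.033,0.002,-0.015,0,0,0],[-0.033,0.002,-0.015,0,0,0],[0,0,0,0,6.5,0],[0,0,0,0,6.5,0],[0,0,0,0,6.5,0],[0,0,0,0,6.5,0],[0,0,0,0,6.5,0],[0,0,0,0,5.5,0],[0,0,0,0,0,0]],
])

```text
t: 2.07
tcp_pos: [0.5595, -0.2724, 0.1953]
ee_rot: [-90.0, 0.0, 156.9]
ft_force: [-0.4, -0.2, 0.8]
finger_gap: 0.0851
```

```bash
cat >> h.py <<'E'
def to(p,th):
    "remaining tool-frame shift (mm) and turn about tool y (deg) to put TCP at p with tool z at world angle th"
    s=manip.read_state(); M=R.from_euler('xyz',s['ee_rot'],degrees=True).as_matrix()
    a=np.degrees(np.arctan2(M[1,2],M[0,2])); print('t %.2f tcp'%s['t'],np.round(s['tcp_pos'],4),'th %.2f'%a,'tilt',np.round(M[2],3),'F',np.round(s['ft_force'],1),'gap %.4f'%s['finger_gap'])
    if p is not None: print(' shift mm',np.round(M.T@(np.array(p)-s['tcp_pos'])*1000,1),'turn y %.2f'%(-(th-a)))
E
python3 - <<'E'
from h import *
to((.56,-.272,.18),-113)
W=grab('wrist','w2.png')
E
```

```text
t 2.07 tcp [ 0.5595 -0.2724  0.1953] th -113.12 tilt [-0. -1.  0.] F [-0.4 -0.2  0.8] gap 0.0851
 shift mm [-0.3 15.3 -0.5] turn y -0.12
```

View pics/w2.png

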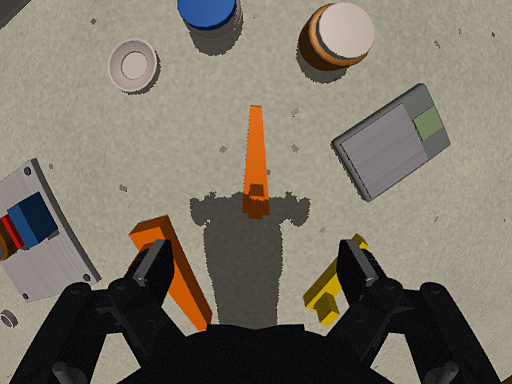

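Picture 6 shows the small wedge right below the gripper, with its tip at (256,106), tab around (256,192) and butt at row 216. The big orange and yellow look-alikes are at lower left and lower right.

```bash
python3 - <<'E'
from h import *
W=grab('wrist'); h=cv2.cvtColor(W['image'],cv2.COLOR_RGB2HSV)
m=cv2.inRange(h,(5,150,40),(15,255,255)); m[:,:225]=0; m[:,290:]=0; m[225:]=0
for v in range(102,222,4):
    x=np.nonzero(m[v])[0]
    if len(x): print(v,x.min(),x.max(),end=' | ')
ys=np.nonzero(m)[0]; print(ys.min(),ys.max())
def L(v):
    x=np.nonzero(m[v])[0]; return onz(W,x.min()-.5,v,.026),onz(W,x.max()+.5,v,.026)
for v in(112,125,140,155,170):
    a,b=L(v); print(v,np.round(a,4)[:2],np.round(b,4)[:2],'w',np.linalg.norm(a-b))
print('tip',onz(W,256,ys.min()-.5,.026),'butt top',onz(W,256,212,.026),onz(W,256,216,0.0))
cv2.imwrite('pics/w2c.png',cv2.resize(W['image'][95:225,200:310],(507,600),interpolation=cv2.INTER_CUBIC)[...,::-1])
E
```

```text
106 251 260 | 110 251 261 | 114 250 262 | 118 250 262 | 122 250 262 | 126 249 262 | 130 248 263 | 134 248 263 | 138 248 263 | 142 248 263 | 146 248 264 | 150 247 264 | 154 247 264 | 158 246 265 | 162 246 265 | 166 246 265 | 170 245 266 | 174 245 266 | 178 245 266 | 182 244 266 | 186 244 266 | 190 244 267 | 194 244 267 | 198 243 268 | 202 243 268 | 206 242 268 | 210 242 268 | 214 248 268 | 218 251 261 | 106 218
112 [ 0.6172 -0.2898] [ 0.6124 -0.3013] w 0.012433476776869436
125 [ 0.6051 -0.2835] [ 0.5994 -0.297 ] w 0.014607424950153308
140 [ 0.5908 -0.2763] [ 0.5843 -0.2918] w 0.016856370023779394
155 [ 0.5767 -0.268 ] [ 0.5689 -0.2866] w 0.020247622134051752
170 [ 0.562  -0.2604] [ 0.5527 -0.2823] w 0.02375844113954588
tip [ 0.62090067 -0.29866451  0.026     ] butt top [ 0.51193906 -0.25292751  0.026     ] [ 0.49692959 -0.24675491  0.        ]
```

View pics/w2c.png

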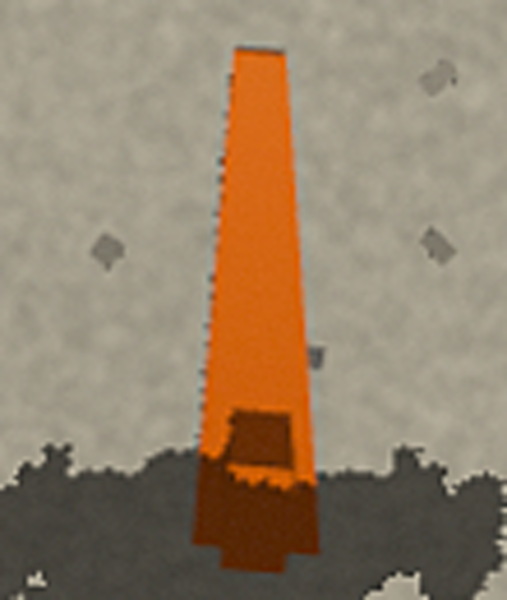

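Picture 7 (crop) confirms it: straight face on the left, slanted face on the right, tab at the thick end. The wedge's +y runs at about -27.7°, with the tab near (0.532,-0.261). Next, the jaw.

Request:
play_rows([
  [[0.0125,0,-0.039,0,0,0],[0.0125,0,-0.039,0,0,0],[0.0125,0,-0.039,0,0,0],[0.0125,0,-0.039,0,0,0],[0.0125,0,-0.039,0,0,0],[0.0125,0,-0.039,0,0,0],[0.0125,0,-0.039,0,0,0],[0.0125,0,-0.039,0,0,0],[0.0125,0,-0.039,0,0,0],[0.0125,0,-0.039,0,0,0]],
])

```text
t: 3.0
tcp_pos: [0.5959, 0.1372, 0.1955]
ee_rot: [-90.0, 0.0, 157.3]
ft_force: [2.0, 0.9, 0.9]
finger_gap: 0.0853
```

Request:
play_rows([
  [[0.005,0,-0.019,0,0,0],[0,0,0,0,-5.4,0],[0,0,0,0,-5.4,0],[0,0,0,0,-5.4,0],[0,0,0,0,-5.4,0],[0,0,0,0,0,0],[0,0,0,0,0,0]],
], grip=1, squeeze=40)

```text
t: 3.58
tcp_pos: [0.5987, 0.1546, 0.1953]
ee_rot: [-90.0, -0.0, 178.6]
ft_force: [0.4, -1.0, 0.4]
finger_gap: 0.0003
```

```bash
python3 - <<'E'
from h import *
to((.6,.155,.19),-91.5)
W=grab('wrist','w3.png')
cv2.imwrite('pics/w3c.png',cv2.resize(W['image'],(800,600),interpolation=cv2.INTER_CUBIC)[...,::-1])
E
```

```text
t 3.58 tcp [0.5987 0.1546 0.1953] th -91.35 tilt [ 0. -1. -0.] F [ 0.4 -1.   0.4] gap 0.0003
 shift mm [-1.2  5.3 -0.4] turn y 0.15
```

View pics/w3c.png

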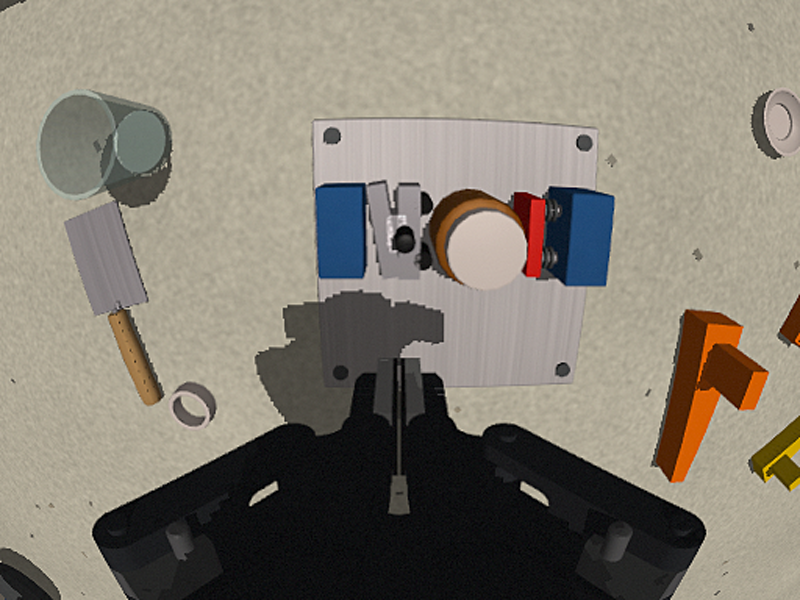

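Picture 8 shows the backstop at (342,231), jaw (395,230), post top (405,238), bottle cap (487,249), red pad (530,235), and the four plate screws. There is still slack at the bottle.

```bash
python3 - <<'E'
from h import *
W=grab('wrist'); s=lambda x,y:((x+.5)/1.5625-.5,(y+.5)/1.5625-.5)
sc=[onz(W,*s(*p),.016)[:2] for p in[(332,135),(584,143),(562,370),(340,373)]]; print(np.round(sc,4).tolist())
c=np.mean(sc,0); ya=(sc[0]-sc[3]+sc[1]-sc[2]); xa=(sc[1]-sc[0]+sc[2]-sc[3]); 
ay=np.degrees(np.arctan2(ya[1],ya[0])); ax=np.degrees(np.arctan2(xa[1],xa[0])); print('angles',ay,ax)
a=np.radians((ay+ax+90)/2); Y=np.array([np.cos(a),np.sin(a)]); X=np.array([Y[1],-Y[0]])
O=c+.005*X+.0275*Y; print('yaw y',np.degrees(a),'origin',O)
C=lambda p:np.round(np.array([(p[:2]-O)@X,(p[:2]-O)@Y])*1000,1)
for n,p,z in[('bs face near',(367,277),.05),('bs far',(367,184),.05),('bs back near',(318,278),.05),('bs back far',(316,184),.05),('post',(405,238),.082),('jaw mouth left',(381,278),.05),('jaw far left',(368,182),.05),('cap',(487,249),.094),('pad blk',(549,187),.066)]:
    q=onz(W,*s(*p),z); print(n,C(q),np.round(q,4))
E
```

```text
[[0.6881, 0.1984], [0.683, 0.0205], [0.5047, 0.0251], [0.5092, 0.2033]]
angles -1.5227539501731937 -91.52987201777678
yaw y -1.5263129839749894 origin [0.62361244 0.10612338]
bs face near [-68.8 -29.4] [0.5961 0.1757 0.05  ]
bs far [-68.   30.2] [0.6556 0.1733 0.05  ]
bs back near [-100.8  -30. ] [0.5963 0.2076 0.05  ]
bs back far [-99.7  30.8] [0.657 0.205 0.05 ]
post [-45.    2.4] [0.6273 0.151  0.082 ]
jaw mouth left [-59.8 -30.1] [0.5952 0.1667 0.05  ]
jaw far left [-67.3  31.4] [0.6568 0.1726 0.05  ]
cap [-0.7 -0.8] [0.6228 0.1069 0.094 ]
pad blk [41.7 32. ] [0.6545 0.0636 0.066 ]
```

Request:
play_rows([
  [[-0.026,0,-0.024,0,0.15,0],[0,0.034,0,0,0,0],[0,0.034,0,0,0,0],[0,0.034,0,0,0,0],[0,0.034,0,0,0,0],[0,0,0,0,0,0],[0,0,0,0,0,0],[0,0,0.004,0,0,0],[0,0,0.004,0,0,0]],
])

```text
t: 4.43
tcp_pos: [0.6266, 0.1707, 0.062]
ee_rot: [-90.1, 0.2, 178.6]
ft_force: [-0.0, 0.2, 0.2]
finger_gap: 0.0003
```

Request:
play_rows([
  [[0,0,0.001,0,0,0],[0,0,0.001,0,0,0],[0,0,0.001,0,0,0],[0,0,0.001,0,0,0],[0,0,0,0,0,0],[0,0,0,0,0,0]],
])

```text
t: 4.93
tcp_pos: [0.625, 0.1664, 0.0595]
ee_rot: [-90.0, 0.0, 178.6]
ft_force: [-0.2, 1.6, 0.9]
finger_gap: -0.0001
```

Request:
play_rows([
  [[0,0,0.001,0,0,0],[0,0,0.001,0,0,0],[0,0,0.001,0,0,0],[0,0,0,0,0,0]],
])

```text
t: 5.27
tcp_pos: [0.6249, 0.163, 0.0593]
ee_rot: [-90.0, 0.0, 178.6]
ft_force: [1.1, 0.8, 1.7]
finger_gap: 0.0001
```

Request:
play_rows([
  [[0,0,0.001,0,0,0],[0,0,0.001,0,0,0],[0,0,0,0,0,0],[0,0,0,0,0,0]],
])

```text
t: 5.6
tcp_pos: [0.6248, 0.1617, 0.0593]
ee_rot: [-90.0, 0.0, 178.6]
ft_force: [0.4, 3.5, 1.9]
finger_gap: -0.0003
```

Request:
play_rows([
  [[0,0,0.001,0,0,0],[0,0,0.001,0,0,0],[0,0,0,0,0,0],[0,0,0,0,0,0]],
])

```text
t: 5.93
tcp_pos: [0.6248, 0.1609, 0.0594]
ee_rot: [-90.1, 0.0, 178.6]
ft_force: [1.3, 6.2, 0.1]
finger_gap: 0.0
```

```bash
python3 - <<'E'
from h import *
to(None,0)
W=grab('wrist'); S=grab('scene')
a=cv2.resize(W['image'][60:260,180:410],(690,600),interpolation=cv2.INTER_CUBIC)
cv2.imwrite('pics/w4c.png',a[...,::-1])
E
```

```text
t 5.93 tcp [0.6248 0.1609 0.0594] th -91.37 tilt [-0.    -1.    -0.002] F [1.3 6.2 0.1] gap 0.0000
```

View pics/w4c.png

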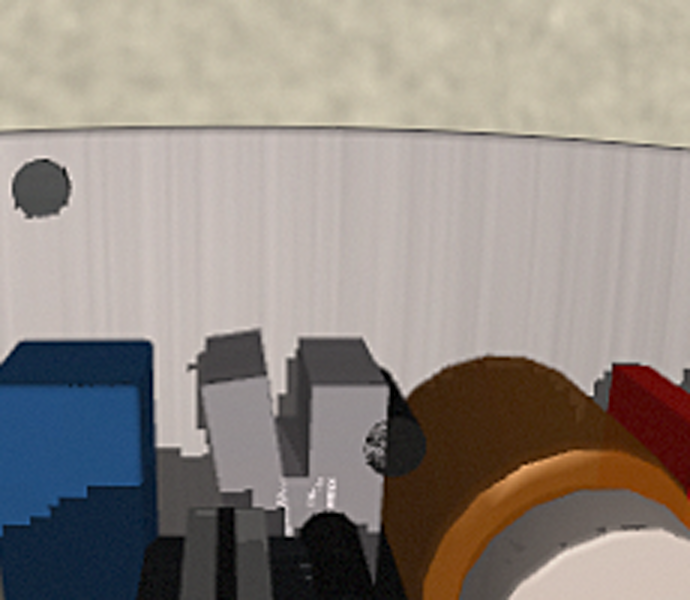

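Picture 9 shows the jaw shifted away from the backstop and touching the bottle, which rests on the red pad. The reaction is about 6 N, so the slack is gone. Backing off and going to the wedge.

Request:
play_rows([
  [[0,0,-0.006,0,0,0],[0,-0.035,0,0,0,0],[0,-0.035,0,0,0,0],[0,-0.035,0,0,0,0],[0,-0.035,0,0,0,0],[0.0075,0,0.039,0,0,0],[0.0075,0,0.039,0,0,0],[0.0075,0,0.039,0,0,0],[0.0075,0,0.039,0,0,0],[0.0075,0,0.039,0,0,0]],
])

```text
t: 6.87
tcp_pos: [0.5809, -0.0317, 0.199]
ee_rot: [-89.9, -0.1, 178.5]
ft_force: [0.2, -0.4, -1.1]
finger_gap: 0.0003
```

Request:
play_rows([
  [[0.0075,0,0.039,0,0,0],[0.0075,0,0.039,0,0,0],[0.0075,0,0.039,0,0,0],[0.0075,0,0.039,0,0,0],[0.0075,0,0.039,0,0,0],[0.0075,0,0.039,0,0,0],[0,0,0,0,6.6,0],[0,0,0,0,6.6,0],[0,0,0,0,6.6,0],[0,0,0,0,6.5,0]],
], grip=-0.3)

```text
t: 7.7
tcp_pos: [0.5301, -0.2627, 0.1987]
ee_rot: [-89.9, -0.1, 151.8]
ft_force: [-0.4, 0.5, -0.2]
finger_gap: 0.0554
```

Request:
play_rows([
  [[0,0.02,0,0,0,0],[0,0,0,0,0,0],[0,0,0,0,0,0]],
])

```text
t: 7.95
tcp_pos: [0.5302, -0.2617, 0.1783]
ee_rot: [-89.9, -0.2, 152.3]
ft_force: [-0.2, 0.3, 0.2]
finger_gap: 0.0551
```

```bash
python3 - <<'E'
from h import *
to((.5322,-.2612,.038),-117.7)
W=grab('wrist','w5.png'); h=cv2.cvtColor(W['image'],cv2.COLOR_RGB2HSV)
m=cv2.inRange(h,(5,150,40),(15,255,255)); m[:,:215]=0; m[:,300:]=0; m[250:]=0
def L(v,z=.026):
    x=np.nonzero(m[v])[0]; return onz(W,x.min()-.5,v,z)[:2],onz(W,x.max()+.5,v,z)[:2]
ys=np.nonzero(m)[0]; v0=ys.min(); print(ys.min(),ys.max())
V=[v for v in range(v0+8,v0+75,6)]; l=np.array([L(v)[0] for v in V]); r=np.array([L(v)[1] for v in V])
for e in(l,r):
    p=np.polyfit(e[:,0],e[:,1],1); print('edge angle',np.degrees(np.arctan(p[0])),np.abs(np.polyval(p,e[:,0])-e[:,1]).max())
x=np.nonzero(m[v0+2])[0]; print('tip',onz(W,x.mean(),v0-.5,.026))
E
```

```text
t 7.95 tcp [ 0.5302 -0.2617  0.1783] th -117.72 tilt [ 0.004 -1.     0.001] F [-0.2  0.3  0.2] gap 0.0551
 shift mm [ -2.1 140.3  -1.5] turn y -0.02
0 194Traceback (most recent call last):
  File "<stdin>", line 8, in <module>
  File "<stdin>", line 6, in L
    return umr_minimum(a, axis, None, out, keepdims, initial, where)
ValueError: zero-size array to reduction operation minimum which has no identity
```

View pics/w5.png

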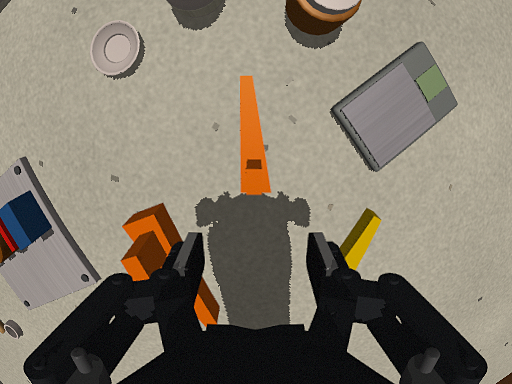

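Picture 10 shows the gripper over the wedge tab. The straight face now looks vertical in the image, with the tip at (246,77). The big wedge is at lower left, so I'll check finger clearance.

```bash
python3 - <<'E'
from h import *
W=grab('wrist'); h=cv2.cvtColor(W['image'],cv2.COLOR_RGB2HSV)
m0=cv2.inRange(h,(5,150,40),(15,255,255)); m=m0.copy(); m[:60]=0;m[:,:225]=0; m[:,290:]=0; m[195:]=0
def L(v,z=.026):
    x=np.nonzero(m[v])[0]; return onz(W,x.min()-.5,v,z)[:2],onz(W,x.max()+.5,v,z)[:2]
ys=np.nonzero(m)[0]; v0=ys.min(); print(ys.min(),ys.max())
V=[v for v in range(v0+6,v0+80,5)]; l=np.array([L(v)[0] for v in V]); r=np.array([L(v)[1] for v in V])
for e in(l,r):
    p=np.polyfit(e[:,0],e[:,1],1); print('edge angle',np.degrees(np.arctan(p[0])),np.abs(np.polyval(p,e[:,0])-e[:,1]).max())
x=np.nonzero(m[v0+2])[0]; tip=onz(W,x.mean(),v0-.5,.026); print('tip',tip)
M=R.from_euler('xyz',manip.read_state()['ee_rot'],degrees=True).as_matrix(); t=manip.read_state()['tcp_pos']
f=lambda p:np.round(M.T@(p-t)*1000,1)
print('tip tool',f(tip),'big corner tool',f(onz(W,166,206,.04)),f(onz(W,172,230,.04)), 'yellow',f(onz(W,362,225,.0)))
E
```

```text
77 194
edge angle -27.478628712890803 0.0006471956258539691
edge angle -18.54175060566436 0.0004621509577383276
tip [ 0.62000612 -0.29821611  0.026     ]
tip tool [-95.5 153.6  -9.2] big corner tool [ 33.4 139.6 -93.6] [ 61.3 139.6 -90. ] yellow [ 75.6 179.7 132.9]
```

Request:
play_rows([
  [[-0.0005,0.035,-0.0013,0,0,0],[0,0.035,0,0,0,0],[0,0.035,0,0,0,0],[0,0.035,0,0,0,0],[0,0,0,0,0,0],[0,0,0,0,0,0]],
])

```text
t: 8.55
tcp_pos: [0.5319, -0.2604, 0.0388]
ee_rot: [-90.0, -0.2, 152.3]
ft_force: [0.8, 0.3, 0.4]
finger_gap: 0.0553
```

Request:
play_rows([
  [[0,0,0,0,0,0],[0,0,0,0,0,0],[0,0,0,0,0,0],[0,0,0,0,0,0],[0,0,0,0,0,0],[0,0,0,0,0,0]],
], grip=1, squeeze=40)

```text
t: 9.05
tcp_pos: [0.5339, -0.2613, 0.0415]
ee_rot: [-90.0, 0.2, 152.3]
ft_force: [-1.0, -0.8, 8.9]
finger_gap: 0.0131
```

Request:
play_rows([
  [[0,-0.02,0,0,0,0],[0,-0.03,0,0,0,0],[0,-0.03,0,0,0,0],[0,-0.02,0,0,0,0],[0,0,0,0,0,0],[0,0,0,0,0,0]],
])

```text
t: 9.55
tcp_pos: [0.5334, -0.261, 0.1412]
ee_rot: [-90.0, 0.2, 152.3]
ft_force: [-0.4, 0.9, -1.8]
finger_gap: 0.013
```

```bash
python3 - <<'E'
from h import *
to(None,0)
W=grab('wrist','w6.png'); h=cv2.cvtColor(W['image'],cv2.COLOR_RGB2HSV)
m=cv2.inRange(h,(5,150,40),(15,255,255)); m[:30]=0; m[:,:215]=0; m[:,310:]=0
ys=np.nonzero(m)[0]; print(ys.min(),ys.max())
# depth of wedge top below TCP if grasp as planned: top 12 mm below TCP
z=manip.read_state()['tcp_pos'][2]-.012
M=R.from_euler('xyz',manip.read_state()['ee_rot'],degrees=True).as_matrix(); t=manip.read_state()['tcp_pos']
f=lambda p:np.round(M.T@(p-t)*1000,1)
for v in range(ys.min(),min(ys.max(),ys.min()+130),12):
    x=np.nonzero(m[v])[0]
    if len(x): print(v,x.min(),x.max(),f(onz(W,x.min()-.5,v,z)),f(onz(W,x.max()+.5,v,z)))
E
```

```text
t 9.55 tcp [ 0.5334 -0.261   0.1412] th -117.74 tilt [-0.004 -1.    -0.   ] F [-0.4  0.9 -1.8] gap 0.0130
67 292
67 229 251 [-93.8  12.1 -14.3] [-93.7  12.1  -2.6]
79 230 253 [-87.5  12.1 -13.9] [-87.4  12.1  -1.6]
91 230 255 [-81.2  12.1 -13.9] [-81.1  12.1  -0.5]
103 230 257 [-75.   12.1 -14. ] [-74.9  12.1   0.5]
115 230 259 [-68.7  12.1 -14. ] [-68.6  12.1   1.5]
127 230 261 [-62.4  12.1 -14.1] [-62.3  12.1   2.6]
139 230 263 [-56.   12.1 -14.2] [-55.9  12.1   3.6]
151 230 265 [-49.5  12.  -14.4] [-49.5  12.    4.7]
163 231 267 [-43.  12. -14.] [-42.9  12.    5.9]
175 231 269 [-36.3  12.  -14.1] [-36.3  12.    7. ]
187 231 271 [-29.5  12.  -14.3] [-29.4  12.    8.2]
```

The wedge is held with its straight face parallel to the tool axis (constant -14.1 mm), and the tip is about 94 mm ahead. I'll carry it to the clamp mouth.

Request:
play_rows([
  [[0,-0.02,0,0,0,0],[0,0,0,0,-6.55,0],[0,0,0,0,-6.55,0],[0,0,0,0,-6.55,0],[0,0,0,0,-6.55,0],[0.0048,0,-0.0385,0,0,0],[0.0048,0,-0.0385,0,0,0],[0.0048,0,-0.0385,0,0,0],[0.0048,0,-0.0385,0,0,0],[0.0048,0,-0.0385,0,0,0]],
])

```text
t: 10.43
tcp_pos: [0.5125, -0.0659, 0.158]
ee_rot: [-90.0, -0.1, 178.4]
ft_force: [1.2, 0.3, -1.1]
finger_gap: 0.0132
```

Request:
play_rows([
  [[0.0048,0,-0.0385,0,0,0],[0.0048,0,-0.0385,0,0,0],[0.0048,0,-0.0385,0,0,0],[0.0048,0,-0.0385,0,0,0],[0.0048,0,-0.0385,0,0,0],[0.005,0,-0.038,0,0,0],[0,0,0,0,0,0],[0,0,0,0,0,0]],
])

```text
t: 11.1
tcp_pos: [0.4896, 0.1664, 0.1582]
ee_rot: [-90.0, -0.1, 178.8]
ft_force: [0.5, 0.1, -1.5]
finger_gap: 0.013
```

```bash
cat > chk.py <<'E'
from h import *
O=np.array([.6236,.1061]);X=np.array([-.0266,-.9996]);Y=np.array([.9996,-.0266])
def W2(x,y,z): return [*(O+x/1000*X+y/1000*Y),z]
def C2(p): return np.round(np.array([(np.array(p[:2])-O)@X,(np.array(p[:2])-O)@Y])*1000,1)
E
python3 - <<'E'
from chk import *
to(W2(-53.1,-134,.075),-91.53); print(C2(manip.read_state()['tcp_pos']))
W=grab('wrist','w7.png')
h=cv2.cvtColor(W['image'],cv2.COLOR_RGB2HSV)
m=cv2.inRange(h,(5,150,40),(15,255,255)); m[:30]=0; m[:,:205]=0; m[:,320:]=0
z=manip.read_state()['tcp_pos'][2]-.0155
ys=np.nonzero(m[:200])[0]
for v in (ys.min()+1,ys.min()+20,ys.min()+40,ys.min()+80):
    x=np.nonzero(m[v])[0]; print(v,x.min(),x.max(),'face/slant clamp',C2(onz(W,x.min()-.5,v,z)),C2(onz(W,x.max()+.5,v,z)))
b=cv2.inRange(h,(100,120,40),(115,255,255)); n,l,st,c=cv2.connectedComponentsWithStats(b); print([s.tolist() for s in st[1:] if s[4]>60])
E
```

```text
t 11.10 tcp [0.4896 0.1664 0.1582] th -91.19 tilt [ 0.002 -1.    -0.   ] F [ 0.5  0.1 -1.5] gap 0.0130
 shift mm [-1.7 83.1  3.7] turn y 0.34
[ -56.7 -135.6]
31 295 304 face/slant clamp [-37.6 -22.3] [-32.3 -22. ]
50 303 318 face/slant clamp [-33.4 -32.5] [-24.9 -32. ]
70 229 252 face/slant clamp [-71.6 -43.8] [-59.2 -43.9]
110 229 259 face/slant clamp [-71.7 -65. ] [-55.5 -65. ]
[[204, 0, 37, 65, 2302], [374, 5, 50, 71, 2478]]
```

Request:
play_rows([
  [[-0.0015,0.03,0.004,0,0.34,0],[0,0.03,0,0,0,0],[0,0.02,0,0,0,0],[0,0.008,0,0,0,0],[0,0,0,0,0,0],[0,0,0,0,0,0]],
])

```text
t: 11.65
tcp_pos: [0.4927, 0.1586, 0.0714]
ee_rot: [-90.0, -0.0, 178.0]
ft_force: [0.2, -0.5, -0.8]
finger_gap: 0.0135
```

```bash
python3 - <<'E'
from chk import *
to(W2(-53.1,-134,.060),-91.53); print(C2(manip.read_state()['tcp_pos']))
W=grab('wrist','w8.png')
h=cv2.cvtColor(W['image'],cv2.COLOR_RGB2HSV)
m=cv2.inRange(h,(5,150,40),(15,255,255)); m[:30]=0; m[:,:205]=0; m[:,290:]=0
z=manip.read_state()['tcp_pos'][2]-.0155
ys=np.nonzero(m[:200])[0]
for v in (ys.min()+1,ys.min()+20,ys.min()+60):
    x=np.nonzero(m[v])[0]; print(v,x.min(),x.max(),'face/slant clamp',C2(onz(W,x.min()-.5,v,z)),C2(onz(W,x.max()+.5,v,z)))
cv2.imwrite('pics/w8c.png',cv2.resize(W['image'][0:150,160:360],(800,600),interpolation=cv2.INTER_CUBIC)[...,::-1])
E
```

```text
t 11.65 tcp [0.4927 0.1586 0.0714] th -91.96 tilt [ 0.001 -1.     0.001] F [ 0.2 -0.5 -0.8] gap 0.0135
 shift mm [ 1.7 11.4 -4.1] turn y -0.43
[ -49.  -132.3]
67 229 252 face/slant clamp [-62.6 -38.8] [-50.3 -39.1]
86 229 255 face/slant clamp [-62.7 -48.9] [-48.8 -49.1]
126 230 261 face/slant clamp [-62.6 -70. ] [-45.8 -70.2]
```

View pics/w8c.png

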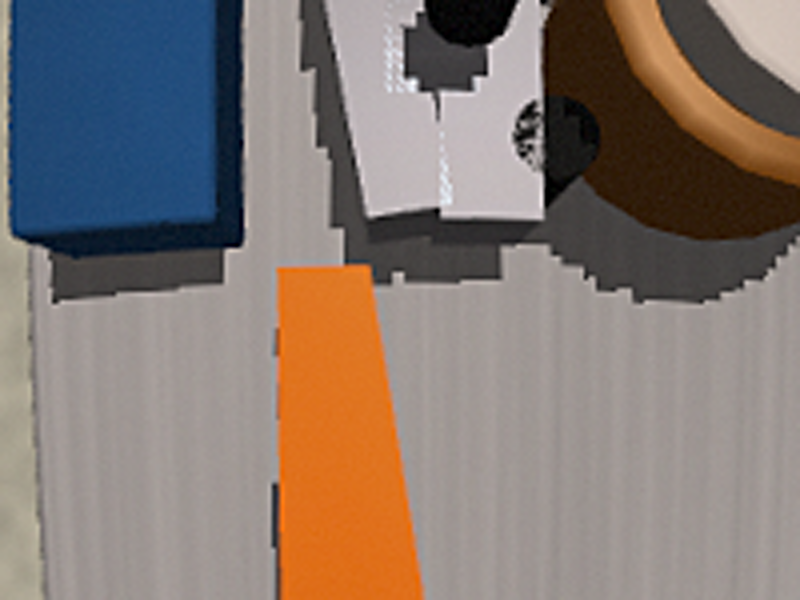

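Picture 11 shows the wedge tip at crop (325,267), just short of the mouth. The backstop near corner is at (215,220) and the jaw corner at (368,218). The wedge has to move left by several mm.

```bash
python3 - <<'E'
from chk import *
W=grab('wrist'); s=lambda x,y:((x+.5)/4-.5+160,(y+.5)/4-.5)
for n,p,z in[('bs top',(215,220),.05),('bs foot',(243,248),.016),('jaw top',(368,218),.05),('jaw foot',(372,242),.016),('jaw R top',(545,220),.05),('bs far top',(217,5),.05),('tip',(325,267),.056)]: print(n,C2(onz(W,*s(*p),z)))
to(None,0)
E
```

```text
bs top [-71.9 -30.4]
bs foot [-72.  -30.6]
jaw top [-51.3 -30.7]
jaw foot [-51.  -30.1]
jaw R top [-27.4 -30.7]
bs far top [-71.6   1. ]
tip [-56.8 -38. ]
t 11.75 tcp [0.4934 0.1594 0.0724] th -91.92 tilt [-0.002 -1.    -0.001] F [ 0.1  0.  -0.8] gap 0.0133
```

Request:
play_rows([
  [[0,0,-0.0065,0,0,0],[0,0.005,0,0,0,0],[0,0.005,0,0,0,0],[0,0.001,0,0,0,0],[0,0,0,0,0,0],[0,0,0,0,0,0],[0,0,0,0,0,0]],
])

```text
t: 12.33
tcp_pos: [0.4927, 0.166, 0.0603]
ee_rot: [-90.0, 0.0, 178.1]
ft_force: [-1.0, 1.3, -1.0]
finger_gap: 0.0132
```

Request:
play_rows([
  [[0,0.001,0,0,0,0],[0,0.001,0,0,0,0],[0,0,0,0,0,0],[0,0,0,0,0,0]],
])

```text
t: 12.67
tcp_pos: [0.4927, 0.166, 0.0582]
ee_rot: [-90.0, -0.0, 178.1]
ft_force: [0.3, -0.7, -1.2]
finger_gap: 0.0131
```

```bash
cat > edges.py <<'E'
from chk import *
def go(f=None):
    to(None,0); W=grab('wrist',f); z=.042
    h=cv2.cvtColor(W['image'],cv2.COLOR_RGB2HSV)
    m=cv2.inRange(h,(5,150,40),(15,255,255)); m[:,:205]=0; m[:,290:]=0; m[210:]=0
    ys=[v for v in range(8,200) if 12<m[v].astype(bool).sum()<60]
    for v in (ys[0]+1,ys[0]+20,ys[0]+60):
        x=np.nonzero(m[v])[0]; print('wedge',v,x.min(),x.max(),C2(onz(W,x.min()-.5,v,z)),C2(onz(W,x.max()+.5,v,z)))
    b=cv2.inRange(h,(100,130,85),(115,255,255)); b[:,:150]=0; b[:,260:]=0   # bright top face
    for v in (10,25,40,50):
        x=np.nonzero(b[v])[0]
        if len(x): print('bs top edge',v,x.max(),C2(onz(W,x.max()+.5,v,.05)))
if __name__=='__main__':
    import sys; go(sys.argv[1] if len(sys.argv)>1 else None)
E
python3 edges.py w9.png
```

```text
t 12.67 tcp [0.4927 0.166  0.0582] th -91.88 tilt [ 0. -1.  0.] F [ 0.3 -0.7 -1.2] gap 0.0131
wedge 68 229 251 [-70.3 -39.4] [-58.3 -39.7]
wedge 87 230 255 [-69.9 -49.6] [-56.3 -49.8]
wedge 127 230 261 [-70.2 -70.9] [-53.3 -71.1]
bs top edge 10 224 [-71.4  -9.7]
bs top edge 25 224 [-71.4 -17.8]
bs top edge 40 224 [-71.4 -25.7]
bs top edge 50 223 [-72.  -30.9]
```

Request:
play_rows([
  [[0,0.0007,0,0,0,0],[0,0,0,0,0,0],[0,0,0,0,0,0]],
])

```text
t: 12.97
tcp_pos: [0.4928, 0.1661, 0.0577]
ee_rot: [-90.0, 0.0, 178.1]
ft_force: [-0.1, 0.2, -0.5]
finger_gap: 0.0132
```

Request:
play_rows([
  [[0,0.0007,0,0,0,0],[0,0,0,0,0,0],[0,0,0,0,0,0]],
])

```text
t: 13.22
tcp_pos: [0.4928, 0.1661, 0.0574]
ee_rot: [-90.0, 0.0, 178.1]
ft_force: [-1.2, -0.8, 7.1]
finger_gap: 0.0135
```

Request:
play_rows([
  [[-0.003,-0.0004,0,0,0,0],[-0.005,0,0,0,0,0],[-0.005,0,0,0,0,0],[-0.005,0,0,0,0,0],[-0.005,0,0,0,0,0],[-0.005,0,0,0,0,0],[-0.005,0,0,0,0,0],[-0.005,0,0,0,0,0],[0,0,0,0,0,0],[0,0,0,0,0,0]],
])

```text
t: 14.05
tcp_pos: [0.5321, 0.1648, 0.0574]
ee_rot: [-90.0, 0.1, 178.1]
ft_force: [2.0, -0.2, 3.6]
finger_gap: 0.0132
```

```bash
python3 edges.py w10.png
```

```text
t 14.05 tcp [0.5321 0.1648 0.0574] th -91.91 tilt [-0.002 -1.    -0.001] F [ 2.  -0.2  3.6] gap 0.0132
wedge 68 229 252 [-70.1  -0. ] [-57.6  -0.3]
wedge 87 229 255 [-70.2 -10.1] [-56.2 -10.4]
wedge 127 230 262 [-70.1 -31.4] [-52.6 -31.6]
bs top edge 25 224 [-71.2  21.6]
bs top edge 40 224 [-71.2  13.7]
bs top edge 50 224 [-71.2   8.5]
```

Request:
play_rows([
  [[-0.003,0,0,0,0,0],[-0.003,0,0,0,0,0],[-0.003,0,0,0,0,0],[-0.003,0,0,0,0,0],[0,0,0,0,0,0],[0,0,0,0,0,0]],
])

```text
t: 14.6
tcp_pos: [0.5426, 0.1647, 0.0575]
ee_rot: [-90.0, 0.0, 178.1]
ft_force: [-0.0, 0.3, 4.3]
finger_gap: 0.0134
```

Request:
play_rows([
  [[-0.002,0,0,0,0,0],[-0.002,0,0,0,0,0],[-0.002,0,0,0,0,0],[0,0,0,0,0,0],[0,0,0,0,0,0]],
])

```text
t: 15.02
tcp_pos: [0.5477, 0.1649, 0.0575]
ee_rot: [-90.0, -0.1, 178.2]
ft_force: [-3.7, 1.0, 7.6]
finger_gap: 0.0128
```

```bash
python3 edges.py w11.png
```

```text
t 15.02 tcp [0.5477 0.1649 0.0575] th -91.80 tilt [ 0.001 -1.    -0.   ] F [-3.7  1.   7.6] gap 0.0128
wedge 67 228 250 [-71.2  16. ] [-59.3  15.8]
wedge 86 228 253 [-71.3   5.9] [-57.8   5.7]
wedge 126 229 261 [-71.1 -15.3] [-53.7 -15.5]
bs top edge 50 225 [-71.4  24. ]
```

The wedge is now touching both faces with its tip at y ≈ +16 mm. I'll release it, go behind the butt with shut fingers, and push.

Request:
play_rows([
  [[0,0,0,0,0,0],[0,0,0,0,0,0],[0,0,0,0,0,0],[0,0,0,0,0,0],[0,-0.02,0,0,0,0],[0,-0.04,0,0,0,0],[0,0,0,0,0,0]],
], grip=-0.2)

```text
t: 15.65
tcp_pos: [0.5515, 0.1655, 0.1228]
ee_rot: [-90.2, 0.4, 178.1]
ft_force: [1.6, 0.6, 0.4]
finger_gap: 0.0511
```

Request:
play_rows([
  [[0.025,0,0.001,0,-0.3,0],[0.025,0,0,0,0,0],[0,0,0,0,0,0],[0,0,0,0,0,0],[0,0,0,0,0,0],[0,0,0,0,0,0]],
], grip=1)

```text
t: 16.15
tcp_pos: [0.4997, 0.1647, 0.1173]
ee_rot: [-90.0, 0.1, 178.4]
ft_force: [0.7, 0.1, -0.4]
finger_gap: 0.0003
```

```bash
python3 - <<'E'
from chk import *
to(W2(-54,-125,.023),-91.53)
W=grab('wrist','w12.png'); h=cv2.cvtColor(W['image'],cv2.COLOR_RGB2HSV)
m=cv2.inRange(h,(5,150,40),(15,255,255)); m[:,:190]=0; m[:,310:]=0
ys=np.nonzero(m.sum(1)>12*255)[0]; print(ys.min(),ys.max())
for v in (ys[1],ys[30],ys[60],ys[-3]):
    x=np.nonzero(m[v])[0]; print(v,x.min(),x.max(),C2(onz(W,x.min()-.5,v,.042)),C2(onz(W,x.max()+.5,v,.042)))
x=np.nonzero(m[ys[-1]])[0].mean(); print('last row as butt top / bottom',C2(onz(W,x,ys[-1]+.5,.042)),C2(onz(W,x,ys[-1]+.5,.016)))
E
```

```text
t 16.15 tcp [0.4997 0.1647 0.1173] th -91.61 tilt [-0.001 -1.    -0.   ] F [ 0.7  0.1 -0.4] gap 0.0003
 shift mm [-0.3 94.3  1.3] turn y -0.08
11 169
12 234 309 [-71.1  15.3] [-16.3  16.4]
41 234 309 [-71.1  -7.1] [-16.5  -6.2]
71 234 261 [-71.2 -29.4] [-51.2 -29.5]
167 236 276 [ -70.6 -100.6] [ -39.8 -100.7]
last row as butt top / bottom [ -55.2 -102.6] [ -55.1 -109.3]
```

Request:
play_rows([
  [[0,0.03,0.001,0,0,0],[0,0.03,0,0,0,0],[0,0.025,0,0,0,0],[0,0.008,0,0,0,0],[0,0,0,0,0,0],[0,0,0,0,0,0],[-0.003,0,0,0,0,0],[-0.003,0,0,0,0,0],[0,0,0,0,0,0]],
])

```text
t: 16.95
tcp_pos: [0.5064, 0.1638, 0.0256]
ee_rot: [-90.1, 0.2, 178.4]
ft_force: [0.6, 0.5, -0.4]
finger_gap: 0.0002
```

Request:
play_rows([
  [[-0.002,0,0,0,0,0],[-0.002,0,0,0,0,0],[-0.002,0,0,0,0,0],[0,0,0,0,0,0],[0,0,0,0,0,0]],
])

```text
t: 17.37
tcp_pos: [0.5107, 0.1634, 0.0243]
ee_rot: [-90.0, 0.0, 178.4]
ft_force: [0.2, 0.1, -0.2]
finger_gap: 0.0002
```

Request:
play_rows([
  [[-0.002,0,0,0,0,0],[-0.002,0,0,0,0,0],[-0.002,0,0,0,0,0],[0,0,0,0,0,0],[0,0,0,0,0,0]],
])

```text
t: 17.78
tcp_pos: [0.5149, 0.1632, 0.024]
ee_rot: [-90.0, -0.2, 178.5]
ft_force: [-5.0, 0.5, 2.2]
finger_gap: -0.0005
```

Request:
play_rows([
  [[-0.0015,0,0,0,0,0],[-0.0015,0,0,0,0,0],[0,0,0,0,0,0],[0,0,0,0,0,0]],
])

```text
t: 18.12
tcp_pos: [0.5171, 0.1632, 0.0239]
ee_rot: [-89.9, -0.3, 178.5]
ft_force: [-8.2, 0.3, 3.5]
finger_gap: -0.0003
```

Request:
play_rows([
  [[-0.0015,0,0,0,0,0],[-0.0015,0,0,0,0,0],[0,0,0,0,0,0],[0,0,0,0,0,0]],
])

```text
t: 18.45
tcp_pos: [0.5194, 0.1631, 0.0238]
ee_rot: [-89.9, -0.3, 178.5]
ft_force: [-9.2, 1.1, 5.9]
finger_gap: 0.0001
```

Request:
play_rows([
  [[-0.0015,0,0,0,0,0],[-0.0015,0,0,0,0,0],[0,0,0,0,0,0],[0,0,0,0,0,0]],
])

```text
t: 18.78
tcp_pos: [0.5216, 0.163, 0.0237]
ee_rot: [-89.9, -0.4, 178.5]
ft_force: [-11.8, 1.5, 5.8]
finger_gap: -0.0003
```

Request:
play_rows([
  [[-0.0015,-0.0005,0,0,0,0],[-0.0015,0,0,0,0,0],[0,0,0,0,0,0],[0,0,0,0,0,0]],
])

```text
t: 19.12
tcp_pos: [0.524, 0.1629, 0.0238]
ee_rot: [-89.9, -0.5, 178.5]
ft_force: [-11.4, 0.8, 3.7]
finger_gap: -0.0002
```

Request:
play_rows([
  [[-0.001,-0.0003,0,0,0,0],[-0.001,0,0,0,0,0],[0,0,0,0,0,0],[0,0,0,0,0,0]],
])

```text
t: 19.45
tcp_pos: [0.5253, 0.1628, 0.0239]
ee_rot: [-89.9, -0.5, 178.5]
ft_force: [-13.6, 0.8, 3.7]
finger_gap: 0.0001
```

Request:
play_rows([
  [[-0.001,0,0,0,0,0],[-0.001,0,0,0,0,0],[0,0,0,0,0,0],[0,0,0,0,0,0]],
])

```text
t: 19.78
tcp_pos: [0.5268, 0.1628, 0.0239]
ee_rot: [-89.9, -0.6, 178.5]
ft_force: [-14.4, 2.5, 3.8]
finger_gap: 0.0004
```

Request:
play_rows([
  [[-0.001,0,0,0,0,0],[-0.001,0,0,0,0,0],[0,0,0,0,0,0],[0,0,0,0,0,0],[0,0,0,0,0,0]],
])

```text
t: 20.2
tcp_pos: [0.5282, 0.1627, 0.0238]
ee_rot: [-89.8, -0.6, 178.5]
ft_force: [-16.0, 2.0, 6.2]
finger_gap: -0.0001
```

Request:
play_rows([
  [[0,0,0,0,0,0],[0,0,0,0,0,0],[0,0,0,0,0,0]],
])

```text
t: 20.45
tcp_pos: [0.5283, 0.1627, 0.0238]
ee_rot: [-89.8, -0.6, 178.5]
ft_force: [-15.9, 2.0, 5.6]
finger_gap: -0.0001
```

Request:
play_rows([
  [[-0.001,-0.0006,0,0,0,0],[-0.0005,0,0,0,0,0],[0,0,0,0,0,0],[0,0,0,0,0,0],[0,0,0,0,0,0]],
])

```text
t: 20.87
tcp_pos: [0.5296, 0.1627, 0.024]
ee_rot: [-89.8, -0.7, 178.5]
ft_force: [-15.1, 1.8, 1.2]
finger_gap: -0.0
```

Request:
play_rows([
  [[0,0,0,0,0,0],[0,0,0,0,0,0],[0,0,0,0,0,0]],
])

```text
t: 21.12
tcp_pos: [0.5296, 0.1626, 0.024]
ee_rot: [-89.8, -0.7, 178.5]
ft_force: [-14.6, 1.1, 1.3]
finger_gap: 0.0001
```

Request:
play_rows([
  [[-0.001,0,0,0,0,0],[-0.0005,0,0,0,0,0],[0,0,0,0,0,0],[0,0,0,0,0,0],[0,0,0,0,0,0]],
])

```text
t: 21.53
tcp_pos: [0.5305, 0.1626, 0.0239]
ee_rot: [-89.8, -0.7, 178.5]
ft_force: [-17.5, 2.6, 1.7]
finger_gap: -0.0001
```

Request:
play_rows([
  [[0,0,0,0,0,0],[0,0,0,0,0,0],[0,0,0,0,0,0]],
])

```text
t: 21.78
tcp_pos: [0.5305, 0.1626, 0.024]
ee_rot: [-89.8, -0.7, 178.5]
ft_force: [-16.2, 1.5, 3.4]
finger_gap: -0.0001
```

The wedge stands still under about 16 N. Retracting and checking.

Request:
play_rows([
  [[0.004,0,0,0,0,0],[0.011,0,0,0,0,0],[0,0,0,0,0,0],[0,-0.035,0,0,0,0],[0,-0.04,0,0,0,0],[0,-0.04,0,0,0,0],[-0.04,-0.04,0,0,0,0],[-0.03,-0.01,0,0,0,0],[0,0,0,0,0,0],[0,0,0,0,0,0]],
])

```text
t: 22.62
tcp_pos: [0.5842, 0.1609, 0.1808]
ee_rot: [-90.0, 0.2, 178.3]
ft_force: [-0.0, -1.4, -0.3]
finger_gap: 0.0002
```

```bash
python3 - <<'E'
from chk import *
to(None,0)
W=grab('wrist','w13.png')
a=cv2.resize(W['image'][40:260,170:420],(682,600),interpolation=cv2.INTER_CUBIC)
cv2.imwrite('pics/w13c.png',a[...,::-1])
E
```

```text
t 22.62 tcp [0.5842 0.1609 0.1808] th -91.68 tilt [-0.003 -1.    -0.001] F [-0.  -1.4 -0.3] gap 0.0002
```

View pics/w13c.png

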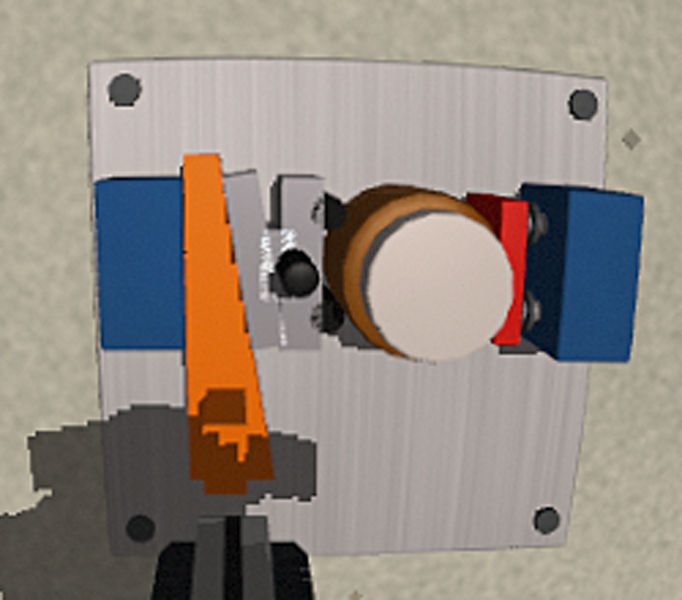

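Picture 12 shows the wedge seated flat along the backstop, with its tip at crop (202,155) past the far end. The jaw, bottle and red pad are in line, and the bottle is upright. I'll check numerically for pad compression, bystanders and slip-back over time.

```bash
python3 - <<'E'
from chk import *
W=grab('wrist'); s=lambda x,y:((x+.5)/2.728-.5+170,(y+.5)/2.727-.5+40)
print('tip',C2(onz(W,*s(202,153),.042)),'cap',C2(onz(W,*s(442,286),.094)),'post',C2(onz(W,*s(298,272),.082)))
def red(d):
    h=cv2.cvtColor(d,cv2.COLOR_RGB2HSV); m=cv2.inRange(h,(0,180,90),(4,255,255)); M=cv2.moments(m[:260,:420],True); return M['m10']/M['m00'],M['m01']/M['m00']
i3=cv2.imread('pics/w3.png')[...,::-1].copy()
print('red px now',red(W['image']),C2(onz(W,*red(W['image']),.045)))
W3=dict(W); T=np.eye(4); T[:3,:3]=R.from_euler('xyz',[-90,0,178.65],degrees=True).as_matrix(); T[:3,3]=[.5987,.1546,.1953]; W3['pose']=T@W['tool_from_camera']
print('red before',C2(onz(W3,*red(i3),.045)))
for n in('scene','side'):
    a=cv2.imread(f'pics/{n}0.png').astype(int); b=grab(n,n+'9.png')['image'][...,::-1].astype(int)
    m=(np.abs(a-b).max(2)>60).astype(np.uint8); k,l,st,c=cv2.connectedComponentsWithStats(cv2.dilate(m,np.ones((3,3)))); print(n,[q.tolist() for q in st[1:] if q[4]>40])
W=grab('wrist'); 
E
```

```text
tip [-64.8  34.7] cap [ 6.1 -2.1] post [-35.   -0.5]
red px now (358.53494623655916, 134.4516129032258) [46.1  0.4]
red before [41.1 -2.3]
scene [[156, 0, 42, 15, 306], [253, 0, 9, 7, 48], [266, 0, 18, 33, 416], [289, 0, 36, 23, 237], [99, 7, 41, 25, 618], [187, 8, 9, 12, 86], [157, 12, 24, 9, 99], [128, 21, 19, 18, 210], [285, 43, 39, 104, 2254], [146, 93, 7, 11, 49], [19, 117, 135, 101, 2983], [195, 119, 124, 80, 2690], [7, 137, 14, 16, 150], [179, 217, 15, 44, 416]]
side [[171, 0, 246, 129, 9287], [392, 0, 115, 240, 9862], [478, 0, 22, 53, 319], [190, 40, 14, 10, 63], [180, 48, 9, 9, 41], [368, 50, 13, 13, 116], [383, 89, 23, 14, 208], [186, 141, 39, 68, 1582], [269, 157, 29, 25, 451], [413, 210, 8, 21, 104], [189, 216, 214, 97, 6024], [462, 242, 38, 52, 990], [464, 304, 9, 22, 132]]
```

Request:
play_rows([
  [[0,0,0,0,0,0],[0,0,0,0,0,0],[0,0,0,0,0,0],[0,0,0,0,0,0],[0,0,0,0,0,0],[0,0,0,0,0,0]],
])

```text
t: 23.37
tcp_pos: [0.582, 0.1614, 0.1802]
ee_rot: [-90.0, -0.0, 178.4]
ft_force: [-0.1, -0.4, 0.1]
finger_gap: 0.0003
```

```bash
python3 - <<'E'
from chk import *
W=grab('wrist'); a=cv2.imread('pics/w13.png')[...,::-1].astype(int); d=np.abs(a-W['image']).max(2)>60
print('changed px in clamp region since w13:',d[90:230,200:420].sum())
E
```

```text
changed px in clamp region since w13: 2048
```

```bash
python3 - <<'E'
from chk import *
def rel(im):
    h=cv2.cvtColor(im,cv2.COLOR_RGB2HSV); m=cv2.inRange(h,(5,150,150),(15,255,255)); m[:,:225]=0; m[:,290:]=0; m[200:]=0
    ys=np.nonzero(m.sum(1)>255*8)[0]; b=cv2.inRange(h,(100,120,40),(115,255,255)); b[:,:195]=0;b[:,240:]=0; yb=np.nonzero(b.sum(1)>255*15)[0]
    r=cv2.inRange(h,(0,180,90),(4,255,255)); xr=np.nonzero(r[:260,:420])[1]; return 'tip row',ys.min(),'backstop rows',yb.min(),yb.max(),'red cols',xr.min(),xr.max()
print(rel(cv2.imread('pics/w13.png')[...,::-1].copy())); print(rel(grab('wrist')['image'])); to(None,0)
print(manip.close_job())
E
```

```text
('tip row', np.int64(97), 'backstop rows', np.int64(105), np.int64(167), 'red cols', np.int64(346), np.int64(363))
('tip row', np.int64(94), 'backstop rows', np.int64(103), np.int64(165), 'red cols', np.int64(350), np.int64(364))
t 23.47 tcp [0.582  0.1615 0.1802] th -91.57 tilt [ 0. -1. -0.] F [-0.3  0.7 -0.3] gap -0.0003
the job is handed in; nothing more can be done
None
```

The job is handed in at 23.5 s. The amber bottle is clamped upright, with the wedge stuck in the gap and the robot clear.

**What I did:**
- I slid the jaw against the bottle by pushing its post until about 6 N came back.
- I took the small orange wedge by its tab, laid it on the base plate and slid it tip first into the gap until it touched both faces.
- I then pushed its butt with shut fingers. It stood still at about 16 N.

**What the last checks showed:**
- **Wedge:** it lies flat along the backstop, with its tip about 35 mm past the clamp centre. Between two pictures 0.8 s apart, the tip stayed within about one pixel (roughly 0.5 mm) of its place against the backstop. The arm was still settling then, so that is as fine as I could see.
- **Pad:** it is pressed back by an estimated 3 to 5 mm. The wedge's travel gives about 3 mm and the picture about 5 mm.
- **Bottle:** it looks upright. The clamping force follows from the pad estimate, roughly 15 to 25 N against the 45 N limit, and was not measured directly.
- **Other things on the bench:** comparing the fixed-camera pictures from start and end, I saw no sign that any of them had moved. The changes were around the arm, its shadow, the clamp and the spot where the wedge had lain. In the side view, the arm and its shadow covered part of the bench.

**Disagreements:**
- A raw picture difference over the clamp showed many changed pixels. I put this down to the arm shifting about 2 mm as it settled.
- The post position read directly from the last picture gives a gap mouth about 2 mm narrower than the wedge depth implies, which is within the camera calibration error.

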